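# Fetch the last tin from the gated chute with the reach hook

### The arm

A 7-joint arm with a two-finger parallel gripper is mounted at the origin on a cart in front of the work surface, level with it; the furniture and walls round the work are solid. World frame = base frame: x ahead of the robot, y to its left, z up, the work surface at z = 0. Lengths are in m, angles in rad, forces in N, time in s.
With the tool pointing down it reaches from about 0.4 to 0.85 m from the base axis. Payload 4.5 kg.
Tool frame: the origin (TCP) lies midway between the tips of the shut fingers; the grasp point (between the pads) lies 19 mm behind it; z points along the fingers, y is the line along which they close (so a half turn about z gives the same grasp; the last joint's range is limited). The gripper opens to 88 mm and grips with 3 to 60 N. Pads are 18 mm wide; open, the fingers measure 123 mm over their backs; the gripper's body (75 mm by 187 mm) begins 45 mm behind the grasp point.
Start: joints at [-1.298, 0.689, -0.195, 1.565, 0.157, 0.902, -0.215], TCP at [0.148, 0.607, 0.239] pointing down, gripper open.
Joint ranges: [-3.01, 3.01], [-0.46, 2.08], [-1.47, 1.51], [0.13, 2.56], [-1, 4.14], [0.04, 2.09], [-2.66, 2.66]. Speed limits (rad/s): [2.57, 2.57, 3.14, 3.14, 3.14, 3.14, 3.14].

### API

Orientations are given as a unit quaternion [x, y, z, w].
In Python, from plant import r gives the robot as it stands.
- The arm moves only by the tool carry_out, never from a script. Its argument "plan" is a list of rows, each an object with "rot": the turn, a rotation vector about the tool's x, y, z in rad, a list of three; "xyz": the shift along the tool's x, y, z in m, a list of three; "grip": the closure in counts, from 0 (fully open) to 255 (shut). In form: [{"rot": [wx, wy, wz], "xyz": [dx, dy, dz], "grip": grip}, ...]. A call has 1 to 8 rows; each row is the pose to reach, as a shift and turn from the pose commanded when the call began, along the tool's axes at that moment; what a row does not reach only later rows make up. A row lasts 1/12 s, in which the tool goes at most 41.7 mm and 7.16 degrees, less where a joint would pass 70% of its speed; a pose out of reach is approached as far as the arm can. A call with a gripper value outside its range is refused whole. The fingers move at their own pace and stop on an object; "squeeze" is the grip in N (left out, the last holds). Time passes only in rows, so rows that repeat a pose let the fingers close. It gives the time, the measured TCP pose, the force, the opening and the grip force at its end, in the units of the state.
- r.get_state(): the state, without advancing time (a new reading comes with each control period).
- r.snapshot(name): name is "side" or "top"; returns the picture (400x640x3 uint8, red, green, blue); there is no depth.
- r.camera_params(name): a dict with "fx", "fy", "cx", "cy" (pixels), "position" and "attitude" of the camera in the world. Camera axes: x right, y down, z forward; pixel columns grow to the right and rows downward; lengths in m; the calibration is good to about 2 mm. A picture is of the moment at which its call begins. camera_params takes no time and is no camera call.
- r.finish_job(): hands the job in; it is judged then, once.
The state is a dict: "clock": time; "q": joint angles; "qd": joint speeds; "joint_torque": joint torques, N m; "tool_pos": TCP position; "eef_rot": TCP orientation; "contact_force": force on the tool from outside, world axes, zero at the start; "moment": the same for the moment, N m; "opening": opening from 0.0 (shut) to 1.0 (fully open); "finger_force": force on a finger pad.
Only numpy, scipy, OpenCV 4.12 (cv2) and the standard library are available. Lean on these libraries where they do the work, as an engineer would, in place of code of your own. Each camera call takes 0.05 s, during which the arm holds its last target. There are 200 camera calls.

### The job

The last tin lies deep inside the narrow stock chute. Pull the chute's blue gate all the way up, use the reach hook to go in over the tin, drop behind it and draw it right out onto the worktop, clear of the chute; then stand the hook back on the worktop and set the tin flat in the middle of the round wooden board, leaving the gate up.

Things in the scene. Friction and masses are not known exactly. Their poses are not given: they have to be found in the camera images.
- chute: Straight chute fixed to the worktop: grey steel sides and back, roof of six steel straps with 28 mm gaps, no floor (the worktop is its floor). Origin on the worktop at the middle of the mouth; +x leads inwards, z up. Inside 90 wide, 100 high, 210 mm deep; walls, straps 4 mm thick; foot flanges reach 67 mm either side. Gate guides flank the mouth to x = -16 mm, 114 mm high.
- gate (a joint): Height the blue gate plate is raised, m: 0 shut, 0.09 at its top stop. Stiff: about 9 N of sliding friction plus 2.5 N of weight, stays where it is left.
- gate_bar (a point): Middle of the gate's black pull bar, 148 mm up when shut, 6 mm outside the mouth plane, rising with the gate. The bar is 16 mm along the chute, 60 mm across it, 20 mm high; 34 mm of free height between its underside and the chute's roof, with two 8 mm rods from the bar down to the plate.
- picker_handle (a point): Reach hook (loose, 0.25 kg, mostly in its foot) standing on foot and blade. Point on the axis of the upright orange handle, 85 mm above the foot's underside; +x along the level rod to the red blade, z up. Handle 22 mm (x) by 24 mm (y), top at 110 mm; foot 50 x 56 mm, 10 mm high. Rod 8 mm thick, its axis 34 mm above the underside.
- hook_tip (a point): Middle of the lower edge of the red hook blade, 275 mm along +x from the handle axis, level with the underside of the foot; same axes as picker_handle. The blade is an upright plate 6 mm thick (along x), 50 mm wide (along y), 40 mm high from this edge up.
- tin_mid (a point): Centre, half-way up, of the flat sealed oblong tin with rounded corners and blue lid: 63 mm along its x, 105 mm along its y, 24 mm high (z). At the start it lies flat in the chute with its y along the chute, +y pointing inwards.
- disc_top (a point): Middle of the top of the round wooden board, fixed flat on the worktop, 150 mm across, top 20 mm above the worktop. (A glass screen, 0.24 m high, crosses the worktop behind hook and board at about x = 0.61 to 0.64, from y = 0.24 to the right; above and behind it, right of y = -0.33, a display case hangs at x > 0.62 from z = 0.25 up.)

How it is judged:
By the outcome, as a careful person would: the job done as asked, in the order asked, and still so for the second after the job is handed in, with the robot touching nothing.
It also fails if it takes over 72 s, if anything falls off the work surface, if the arm or the gripper's body presses on something with over 40 N, if the wrist force passes 120 N, or if a joint passes its speed limit or range.

## Working session

There is one attempt and no reset: what is moved stays moved. The work goes in short steps, Python scripts to look and compute and a tool call to move; the robot and the scene stay as the last step left them, time stands still between calls to the robot, and variables do not carry over. Pictures are saved under pics/ and viewed, at most 10 in all, crops included, and the job is handed in when it is done.

Besides the shell and the picture viewer there is one more tool, called after "Emit:" in YAML: its name, and indented under it one key for each argument. carry_out: Moves the arm, as the interface text tells. Its arguments: {"type":"object","properties":{"plan":{"type":"array"},"squeeze":{"type":"number"}},"required":["plan"]}

```bash
mkdir -p pics; python3 - <<'E'
from plant import r
import cv2
print(r.get_state())
for n in("side","top"):
    cv2.imwrite(f"pics/{n}0.png",r.snapshot(n)[:,:,::-1]); print(r.camera_params(n))
E
```

```text
{'clock': 0.0, 'q': array([-1.2982111 ,  0.6899553 , -0.1945275 ,  1.56630322,  0.15731251,
        0.90250321, -0.215078  ]), 'qd': array([ 0.00010916,  0.00023432, -0.00067571, -0.00013758, -0.00216562,
        0.00142587,  0.0011    ]), 'joint_torque': array([-7.86885321e-04, -5.27564728e+01, -1.26742154e+00, -1.53435159e+01,
       -5.27037028e-02,  6.24405118e-03,  1.65513147e-04]), 'tool_pos': array([0.14772578, 0.60666253, 0.23793915]), 'eef_rot': array([ 1.19049759e-01,  9.92887892e-01, -8.86844479e-04, -3.98506187e-05]), 'contact_force': array([ 0.59051977, -0.5153511 ,  0.58983629]), 'moment': array([0.01508901, 0.0277052 , 0.03736985]), 'finger_force': 0.0, 'opening': 0.9977287099607157}
{'fx': 476.77461239920143, 'fy': 476.77461239920143, 'cx': 320.49737650154873, 'cy': 199.73945638086346, 'position': array([ 0.42522529, -1.29152908,  0.78875688]), 'attitude': array([ 0.85851743, -0.02462512,  0.0091405 , -0.5121112 ])}
{'fx': 451.9590179325581, 'fy': 451.9590179325581, 'cx': 315.00549058425463, 'cy': 202.68513044069218, 'position': array([ 0.37517335, -0.07251132,  1.24425571]), 'attitude': array([ 0.71617434, -0.6970527 ,  0.01567927, -0.03108062])}
```

View pics/side0.png

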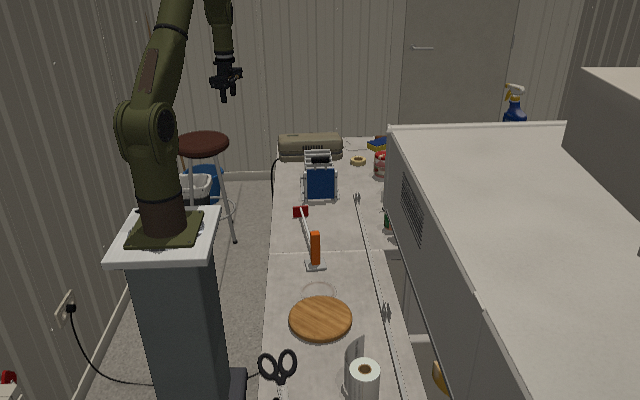

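View pics/top0.png

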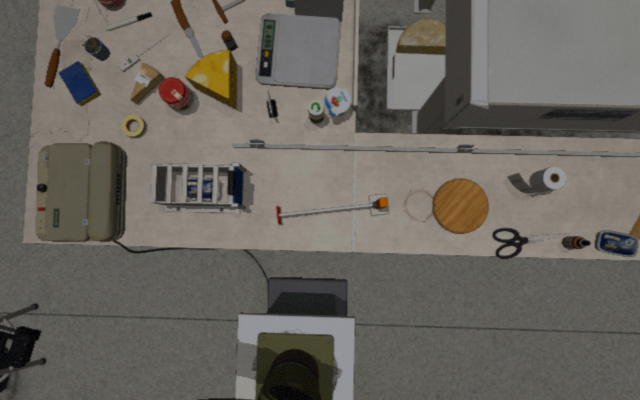

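The side view shows the blue gate near (320,183), black bar (320,159), red blade (300,212), orange handle (315,247) and board (320,318). In the top view the chute spans columns 152–243 at rows 165–210 with its mouth to the right (−y); the blade is at (279,215), the handle at (382,203) and the board at (461,206).

```bash
cat > h.py <<'E'
import numpy as np, cv2
from plant import r
from scipy.spatial.transform import Rotation as R
def ray(n,uv):
    c=r.camera_params(n); d=np.array([(uv[0]-c['cx'])/c['fx'],(uv[1]-c['cy'])/c['fy'],1.])
    return c['position'],R.from_quat(c['attitude']).apply(d)
def plane(n,uv,z):
    p,d=ray(n,uv); return p+d*(z-p[2])/d[2]
def proj(n,X):
    c=r.camera_params(n); v=R.from_quat(c['attitude']).inv().apply(np.array(X)-c['position'])
    return np.array([c['cx']+c['fx']*v[0]/v[2],c['cy']+c['fy']*v[1]/v[2]])
def blobs(img,lo,hi,box,minA=15):
    x0,y0,x1,y1=box; h=cv2.cvtColor(img,cv2.COLOR_RGB2HSV)[y0:y1,x0:x1]
    m=cv2.inRange(h,np.array(lo),np.array(hi)); n,l,s,c=cv2.connectedComponentsWithStats(m)
    out=[]
    for i in range(1,n):
        if s[i,4]>=minA:
            ys,xs=np.where(l==i); pts=np.c_[xs+x0,ys+y0].astype(np.float32)
            out.append((pts.mean(0),cv2.minAreaRect(pts),s[i,4]))
    return out
def cross(u,v):
    (p,d),(q,e)=ray("top",u),ray("side",v)
    A=np.c_[d,-e]; t=np.linalg.lstsq(A,q-p,rcond=None)[0]; a,b=p+d*t[0],q+e*t[1]
    return (a+b)/2,np.linalg.norm(a-b)
E
python3 - <<'E'
from h import *
np.set_printoptions(precision=4,suppress=True)
T=cv2.imread("pics/top0.png")[:,:,::-1].copy();S=cv2.imread("pics/side0.png")[:,:,::-1].copy()
for nm,im,b1,b2,b3,b4 in (("top",T,(270,200,290,230),(370,190,395,215),(430,175,492,238),(145,155,250,220)),("side",S,(285,200,315,225),(305,225,325,270),(285,290,355,345),(295,145,345,205))):
    print(nm,"red",blobs(im,(0,120,60),(8,255,255),b1)); print("orange",blobs(im,(5,150,90),(20,255,255),b2))
    print("wood",blobs(im,(8,80,60),(25,255,255),b3,200)); print("blue",blobs(im,(100,90,30),(130,255,255),b4))
    print("dark",blobs(im,(0,0,0),(180,255,45),b4))
a=cv2.resize(T[150:225,140:400],None,fx=3,fy=3,interpolation=2); b=cv2.resize(S[140:280,270:350],None,fx=4,fy=4,interpolation=2)
cv2.imwrite("pics/c1.png",a[:,:,::-1])
cv2.imwrite("pics/c2.png",b[:,:,::-1])
E
```

```text
top red [(array([278.2093, 215.1861], dtype=float32), ((278.1923522949219, 214.53848266601562), (17.240825653076172, 2.728764057159424), 82.87498474121094), np.int32(43))]
orange [(array([383.054, 201.973], dtype=float32), ((383.0, 202.0), (8.0, 8.0), 90.0), np.int32(74))]
wood [(array([460.2353, 205.6016], dtype=float32), ((460.25006103515625, 205.75001525878906), (55.154327392578125, 54.44721603393555), 45.0), np.int32(2427))]
blue [(array([237.9509, 186.2009], dtype=float32), ((237.6063995361328, 185.0216522216797), (8.494584083557129, 35.83429718017578), 2.045408248901367), np.int32(224)), (array([205.8462, 182.0769], dtype=float32), ((207.0, 182.0), (8.0, 4.0), 0.0), np.int32(26)), (array([189.85, 187.5 ], dtype=float32), ((191.0, 188.0), (4.0, 8.0), 90.0), np.int32(20)), (array([206.2895, 195.0789], dtype=float32), ((206.5, 194.5), (5.0, 7.0), 90.0), np.int32(38)), (array([191.2, 195. ], dtype=float32), ((191.5, 195.0), (7.0, 2.0), 0.0), np.int32(20))]
dark [(array([160.4019, 183.3206], dtype=float32), ((160.29867553710938, 183.5199432373047), (7.450128078460693, 31.33045005798
[... 194 characters left out ...]
nt32(437))]
side red [(array([299.5508, 210.8729], dtype=float32), ((300.0, 211.5), (11.0, 14.0), 90.0), np.int32(118))]
orange [(array([314.964, 247.04 ], dtype=float32), ((314.5, 247.5), (33.0, 9.0), 90.0), np.int32(250))]
wood [(array([319.9294, 318.9701], dtype=float32), ((319.5, 319.0), (46.0, 63.0), 90.0), np.int32(2406))]
blue [(array([320.0672, 183.4259], dtype=float32), ((320.0, 183.5), (29.0, 26.0), 90.0), np.int32(789))]
dark [(array([336.7917, 151.7917], dtype=float32), ((336.99658203125, 151.59246826171875), (4.220789909362793, 12.910652160644531), 65.55604553222656), np.int32(24)), (array([319.7706, 159.5505], dtype=float32), ((320.0, 160.0), (6.0, 18.0), 90.0), np.int32(109))]
```

View pics/c1.png

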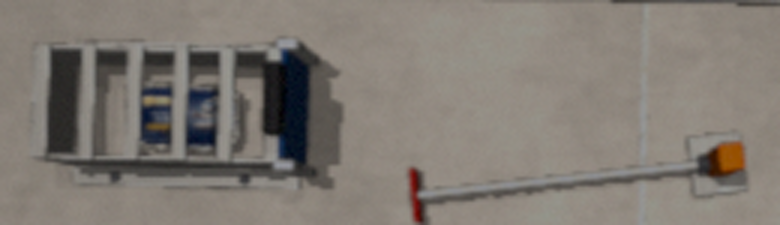

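View pics/c2.png

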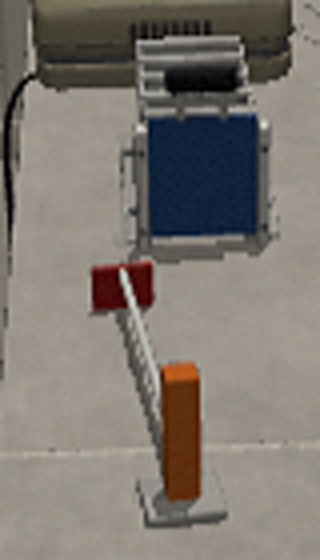

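The top crop shows the tin under the straps (crop columns ~138–240) in the mouth-side half of the chute, and the black bar at crop x 264–282, y 62–135. The side crop shows the bar at crop (205,78), the gate plate below it, and the hook rod running from the handle to the red blade.

```bash
python3 - <<'E'
from h import *
np.set_printoptions(precision=4,suppress=True)
c=lambda x,y:(x/3+140-.33,y/3+150-.33)
s=lambda x,y:(x/4+270-.37,y/4+140-.37)
print("roof corners")
for p in ((35,43),(272,43),(35,158),(272,162)): print(plane("top",c(*p),.104))
print("flange mid edge",plane("top",c(75,184),.004),plane("top",c(300,187),.004))
print("gate bottom",plane("top",c(307,58),0),plane("top",c(304,170),0), plane("side",s(148,236),0),plane("side",s(258,234),0))
print("bar tri",cross(c(273,98),s(205,78)), plane("top",c(264,62),.158),plane("top",c(264,135),.158))
print("tin ends z=.024",plane("top",c(140,118),.024),plane("top",c(240,118),.024))
print("tin sides",plane("top",c(155,84),.024),plane("top",c(155,153),.024))
print("disc",plane("top",(460.24,205.7),.018),plane("side",(319.9,318),.018))
print("handle tri",cross((383,201.9),(314.6,233)))
print("handle side bottom/top mid",plane("side",s(180,366),.11))
print("handle top",plane("top",c(729,155),.11), plane("top",c(712,162),.034))
print("foot corners",[plane("top",c(*p),.01)[:2] for p in((686,137),(738,131),(748,189),(695,196))])
print("blade top",plane("top",c(412,169),.04),plane("top",c(418,223),.04),plane("side",s(91,266),.04),plane("side",s(153,262),.04),"bot",plane("side",s(92,313),0),plane("side",s(154,306),0))
print("rod",plane("top",c(425,195),.038),plane("top",c(700,167),.038))
E
```

```text
roof corners
[0.5386 0.3756 0.104 ]
[0.5436 0.1723 0.104 ]
[0.4403 0.3705 0.104 ]
[0.4422 0.1682 0.104 ]
flange mid edge [0.4229 0.3709 0.004 ] [0.4258 0.1626 0.004 ]
gate bottom [0.5458 0.1615 0.    ] [0.4417 0.1603 0.    ] [0.4451 0.1784 0.    ] [0.5413 0.1754 0.    ]
bar tri (array([0.4932, 0.1584, 0.157 ]), np.float64(0.004470371392461734)) [0.52   0.1666 0.158 ] [0.4607 0.1642 0.158 ]
tin ends z=.024 [0.4838 0.3072 0.024 ] [0.4861 0.2159 0.024 ]
tin sides [0.5152 0.295  0.024 ] [0.4523 0.2921 0.024 ]
disc [ 0.4582 -0.437   0.018 ] [ 0.4602 -0.4455  0.018 ]
handle tri (array([ 0.4576, -0.2175,  0.1078]), np.float64(0.001955703488664158))
handle side bottom/top mid [ 0.4589 -0.2115  0.11  ]
handle top [ 0.4578 -0.2164  0.11  ] [ 0.4567 -0.211   0.034 ]
foot corners [array([ 0.4805, -0.1897]), array([ 0.4873, -0.2368]), array([ 0.4346, -0.2468]), array([ 0.427 , -0.1989])]
blade top [0.443  0.0562 0.04  ] [0.3951 0.0493 0.04  ] [0.3969 0.0559 0.04  ] [0.447  0.0591 0.04  ] bot [0.3962 0.0491 0.    ] [0.4469 0.0569 0.    ]
rod [0.4202 0.044  0.038 ] [ 0.4517 -0.2     0.038 ]
```

```bash
cat >> h.py <<'E'
def go(pos,xdir=None,ydir=None):
    """tool-frame shift/turn to TCP pos (world), tool down, tool y along ydir (world xy)"""
    s=r.get_state(); R0=R.from_quat(s['eef_rot']); 
    y=np.array([*ydir,0.]); y/=np.linalg.norm(y); z=np.array([0,0,-1.]); M=np.c_[np.cross(y,z),y,z]
    rv=(R0.inv()*R.from_matrix(M)).as_rotvec()
    print("xyz",np.round(R0.inv().apply(np.array(pos)-s['tool_pos']),4),"rot",np.round(rv,4),"q7",s['q'][[0,6]].round(2))
E
python3 - <<'E'
from h import *
np.set_printoptions(precision=4,suppress=True)
print(plane("side",(319.8,159.55),.15),plane("side",(319.8,156.5),.158), plane("top",(234.2,182.6),.138),plane("top",(234.2,182.6),.158))
go((.491,.157,.2),ydir=(-.03,1)); go((.491,.157,.2),ydir=(.03,-1))
E
```

```text
[0.4925 0.1717 0.15  ] [0.4929 0.1788 0.158 ] [0.4926 0.1536 0.138 ] [0.4904 0.1495 0.158 ]
xyz [-0.4398 -0.3558  0.0386] rot [-0.0016 -0.0001 -0.2687] q7 [-1.3  -0.22]
xyz [-0.4398 -0.3558  0.0386] rot [-0.0001  0.0024  2.8729] q7 [-1.3  -0.22]
```

Emit:
carry_out:
  plan:
    - {"rot":[0,0,-0.12],"xyz":[-0.03,-0.024,0],"grip":0}
    - {"rot":[0,0,-0.24],"xyz":[-0.06,-0.048,0],"grip":0}
    - {"rot":[0,0,-0.27],"xyz":[-0.09,-0.072,0],"grip":0}
    - {"rot":[0,0,-0.27],"xyz":[-0.12,-0.096,0],"grip":0}
    - {"rot":[0,0,-0.27],"xyz":[-0.15,-0.12,0],"grip":0}
    - {"rot":[0,0,-0.27],"xyz":[-0.18,-0.145,0],"grip":0}
    - {"rot":[0,0,-0.27],"xyz":[-0.21,-0.17,0],"grip":0}
    - {"rot":[0,0,-0.27],"xyz":[-0.22,-0.178,0],"grip":0}

```text
clock: 0.77
tool_pos: [0.3233, 0.3758, 0.2382]
eef_rot: [-0.012, 1.0, -0.003, 0.001]
contact_force: [0.5, -1.4, -0.4]
opening: 1.002
finger_force: 0.0
```

```bash
python3 -c "
from h import *
print(r.get_state()['tool_pos']);go((.491,.157,.2),ydir=(-.03,1))"
```

```text
[0.32329313 0.37580098 0.23816941]
xyz [-0.1624 -0.2225  0.0396] rot [-0.0058  0.0011 -0.0064] q7 [-0.76  0.38]
```

Emit:
carry_out:
  plan:
    - {"rot":[0,0,0],"xyz":[-0.024,-0.032,0],"grip":0}
    - {"rot":[0,0,0],"xyz":[-0.048,-0.064,0],"grip":0}
    - {"rot":[0,0,0],"xyz":[-0.072,-0.096,0],"grip":0}
    - {"rot":[0,0,0],"xyz":[-0.096,-0.128,0],"grip":0}
    - {"rot":[0,0,0],"xyz":[-0.12,-0.16,0.01],"grip":0}
    - {"rot":[0,0,0],"xyz":[-0.144,-0.192,0.02],"grip":0}
    - {"rot":[0,0,0],"xyz":[-0.162,-0.222,0.03],"grip":0}
    - {"rot":[0,0,0],"xyz":[-0.162,-0.222,0.03],"grip":0}

```text
clock: 1.43
tool_pos: [0.4914, 0.1562, 0.2064]
eef_rot: [-0.009, 1.0, -0.003, -0.001]
contact_force: [0.0, 0.3, 0.0]
opening: 1.002
finger_force: 0.0
```

```bash
python3 - <<'E'
from h import *
s=r.get_state();print(s['tool_pos'],s['q'][6]);go((.491,.157,.129),ydir=(-.03,1))
T=r.snapshot("top");S=r.snapshot("side")
b=cv2.resize(S[90:210,270:370],None,fx=4,fy=4,interpolation=2);a=cv2.resize(T[120:240,190:290],None,fx=4,fy=4,interpolation=2)
R0=R.from_quat(s['eef_rot'])
for k in (-1,1):
  X=s['tool_pos']+R0.apply([0,k*.044,0]); print(proj("side",X),proj("top",X))
cv2.imwrite("pics/g1.png",np.hstack([b,a])[:,:,::-1])
E
```

```text
[0.49140364 0.15617172 0.20644381] 0.8858999103888023
xyz [0.0003 0.0014 0.0774] rot [-0.0068 -0.0016 -0.0115] q7 [-0.2   0.89]
[320.48242154 150.6109129 ] [246.06929633 179.91727303]
[318.63491577 140.67183729] [208.34714097 179.69179015]
```

View pics/g1.png

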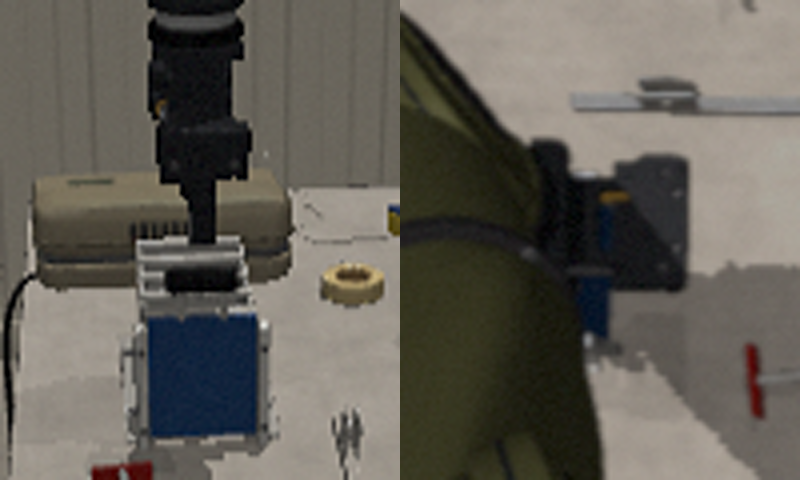

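The side half shows the fingers hanging in line with the bar (tips at crop row 243, bar at 275). In the top half the arm hides the bar. Going down to the bar.

Emit:
carry_out:
  plan:
    - {"rot":[0,0,-0.01],"xyz":[0,0.002,0.025],"grip":0}
    - {"rot":[0,0,-0.01],"xyz":[0,0.002,0.05],"grip":0}
    - {"rot":[0,0,-0.01],"xyz":[0,0.002,0.07],"grip":0}
    - {"rot":[0,0,-0.01],"xyz":[0,0.002,0.077],"grip":0}
    - {"rot":[0,0,-0.01],"xyz":[0,0.002,0.077],"grip":120}
    - {"rot":[0,0,-0.01],"xyz":[0,0.002,0.077],"grip":170}
    - {"rot":[0,0,-0.01],"xyz":[0,0.002,0.077],"grip":255}
    - {"rot":[0,0,-0.01],"xyz":[0,0.002,0.077],"grip":255}
  squeeze: 5

```text
clock: 2.2
tool_pos: [0.4889, 0.1681, 0.1329]
eef_rot: [-0.021, 1.0, 0.001, 0.001]
contact_force: [0.5, 0.3, 0.6]
opening: 0.724
finger_force: 0.0
```

Emit:
carry_out:
  plan:
    - {"rot":[0,0,0],"xyz":[0,0,0],"grip":255}
    - {"rot":[0,0,0],"xyz":[0,0,0],"grip":255}
    - {"rot":[0,0,0],"xyz":[0,0,0],"grip":255}
    - {"rot":[0,0,0],"xyz":[0,0,0],"grip":255}

```text
clock: 2.53
tool_pos: [0.4884, 0.1675, 0.132]
eef_rot: [-0.021, 1.0, 0.0, 0.0]
contact_force: [-0.5, 0.2, 0.0]
opening: 0.418
finger_force: 0.0
```

Emit:
carry_out:
  plan:
    - {"rot":[0,0,0],"xyz":[0,-0.005,0],"grip":140}
    - {"rot":[0,0,0],"xyz":[-0.003,-0.01,0.001],"grip":140}
    - {"rot":[0,0,0],"xyz":[-0.003,-0.01,0.002],"grip":255}
    - {"rot":[0,0,0],"xyz":[-0.003,-0.01,0.003],"grip":255}
    - {"rot":[0,0,0],"xyz":[-0.003,-0.01,0.003],"grip":255}
    - {"rot":[0,0,0],"xyz":[-0.003,-0.01,0.003],"grip":255}
    - {"rot":[0,0,0],"xyz":[-0.003,-0.01,0.003],"grip":255}
    - {"rot":[0,0,0],"xyz":[-0.003,-0.01,0.003],"grip":255}
  squeeze: 5

```text
clock: 3.2
tool_pos: [0.4916, 0.1595, 0.1286]
eef_rot: [-0.021, 1.0, 0.001, 0.0]
contact_force: [-0.6, 5.5, -3.6]
opening: 0.181
finger_force: 5.0
```

Emit:
carry_out:
  plan:
    - {"rot":[0,0,0],"xyz":[0,0.001,0],"grip":255}
    - {"rot":[0,0,0],"xyz":[0,0.001,0],"grip":255}
    - {"rot":[0,0,0],"xyz":[0,0.001,-0.015],"grip":255}
    - {"rot":[0,0,0],"xyz":[0,0.001,-0.03],"grip":255}
    - {"rot":[0,0,0],"xyz":[0,0.001,-0.045],"grip":255}
    - {"rot":[0,0,0],"xyz":[0,0.001,-0.06],"grip":255}
    - {"rot":[0,0,0],"xyz":[0,0.001,-0.075],"grip":255}
    - {"rot":[0,0,0],"xyz":[0,0.001,-0.085],"grip":255}
  squeeze: 55

```text
clock: 3.87
tool_pos: [0.4913, 0.1595, 0.2135]
eef_rot: [-0.021, 1.0, 0.001, -0.0]
contact_force: [10.9, 12.5, -68.7]
opening: 0.163
finger_force: 55.2
```

Emit:
carry_out:
  plan:
    - {"rot":[0,0,0],"xyz":[0,0,-0.004],"grip":255}
    - {"rot":[0,0,0],"xyz":[0,0,-0.008],"grip":255}
    - {"rot":[0,0,0],"xyz":[0,0,-0.008],"grip":255}
    - {"rot":[0,0,0],"xyz":[0,0,-0.008],"grip":255}
    - {"rot":[0,0,0],"xyz":[0,0,-0.008],"grip":255}

```text
clock: 4.28
tool_pos: [0.4899, 0.1595, 0.216]
eef_rot: [-0.021, 1.0, 0.001, -0.003]
contact_force: [9.0, 12.4, -50.9]
opening: 0.169
finger_force: 55.1
```

Emit:
carry_out:
  plan:
    - {"rot":[0,0,0],"xyz":[-0.001,0.001,0],"grip":255}
    - {"rot":[0,0,0],"xyz":[-0.002,0.002,-0.001],"grip":255}
    - {"rot":[0,0,0],"xyz":[-0.002,0.002,-0.002],"grip":255}
    - {"rot":[0,0,0],"xyz":[-0.002,0.002,-0.003],"grip":255}
    - {"rot":[0,0,0],"xyz":[-0.002,0.002,-0.003],"grip":255}
    - {"rot":[0,0,0],"xyz":[-0.002,0.002,-0.003],"grip":255}

```text
clock: 4.78
tool_pos: [0.4897, 0.1594, 0.2164]
eef_rot: [-0.021, 1.0, -0.001, -0.007]
contact_force: [10.6, 9.5, -65.4]
opening: 0.172
finger_force: 55.1
```

```bash
python3 - <<'E'
from h import *
s=r.get_state();print(s['tool_pos'],s['contact_force'])
S=r.snapshot("side")
print(blobs(S,(100,90,30),(130,255,255),(290,100,350,205)), blobs(cv2.imread("pics/side0.png")[:,:,::-1].copy(),(100,90,30),(130,255,255),(290,100,350,205)))
cv2.imwrite("pics/g2.png",cv2.resize(S[90:240,270:370],None,fx=4,fy=4,interpolation=2)[:,:,::-1])
for h in (0,.08,.085,.09): print(h,proj("side",(.492,.163,h)))
E
```

```text
[0.4897249  0.15944539 0.21638624] [ 10.60070641   9.53230687 -65.41591175]
[(array([319.69144, 161.73198], dtype=float32), ((319.5, 165.5), (41.0, 27.0), 90.0), np.int32(888))] [(array([320.06717, 183.42586], dtype=float32), ((320.0, 183.5), (29.0, 26.0), 90.0), np.int32(789))]
0 [320.23227906 200.28051384]
0.08 [320.00145559 179.55344211]
0.085 [319.98666835 178.22560391]
0.09 [319.97183754 176.89385332]
```

Emit:
carry_out:
  plan:
    - {"rot":[0,0,0],"xyz":[0,0,0.003],"grip":255}
    - {"rot":[0,0,0],"xyz":[0,0,0.005],"grip":255}
    - {"rot":[0,0,0],"xyz":[0,0,0.005],"grip":150}
    - {"rot":[0,0,0],"xyz":[0,0,0.005],"grip":100}
    - {"rot":[0,0,0],"xyz":[0,0,0.005],"grip":100}
    - {"rot":[0,0,0],"xyz":[0,0,0.005],"grip":80}
    - {"rot":[0,0,0],"xyz":[0,0,0.0],"grip":60}
    - {"rot":[0,0,0],"xyz":[0,0,-0.01],"grip":60}

```text
clock: 5.5
tool_pos: [0.4935, 0.1602, 0.2352]
eef_rot: [-0.02, 1.0, -0.0, -0.0]
contact_force: [-0.6, -0.0, -0.4]
opening: 0.602
finger_force: 0.0
```

Emit:
carry_out:
  plan:
    - {"rot":[0,0,0],"xyz":[0,0,-0.03],"grip":0}
    - {"rot":[0,0,0],"xyz":[0,0,-0.06],"grip":0}
    - {"rot":[0,0,0],"xyz":[0,0,-0.08],"grip":0}
    - {"rot":[0,0,0],"xyz":[0,0,-0.08],"grip":0}
    - {"rot":[0,0,0],"xyz":[0,0,-0.08],"grip":0}
    - {"rot":[0,0,0],"xyz":[0,0,-0.08],"grip":0}

```text
clock: 6.0
tool_pos: [0.4932, 0.1602, 0.3146]
eef_rot: [-0.02, 1.0, -0.0, -0.0]
contact_force: [1.4, 0.1, -0.9]
opening: 0.998
finger_force: 0.0
```

```bash
python3 - <<'E'
from h import *
s=r.get_state();print(s['tool_pos'],s['contact_force'],s['q'])
S=r.snapshot("side")
cv2.imwrite("pics/g2.png",cv2.resize(S[90:280,270:370],None,fx=4,fy=3,interpolation=2)[:,:,::-1])
a=S[100:205,319].astype(int); print([(100+i,*v) for i,v in enumerate(a) if 45<i<98])
E
```

```text
[0.49321386 0.16018726 0.31455293] [ 1.38833796  0.08352953 -0.93743159] [-0.15171242  0.47094218 -0.38865826  1.77373284  0.21515413  0.93916751
  0.98171965]
[(146, np.int64(29), np.int64(43), np.int64(65)), (147, np.int64(14), np.int64(32), np.int64(56)), (148, np.int64(19), np.int64(36), np.int64(58)), (149, np.int64(20), np.int64(35), np.int64(57)), (150, np.int64(20), np.int64(35), np.int64(59)), (151, np.int64(17), np.int64(34), np.int64(57)), (152, np.int64(9), np.int64(32), np.int64(58)), (153, np.int64(17), np.int64(35), np.int64(59)), (154, np.int64(14), np.int64(33), np.int64(58)), (155, np.int64(14), np.int64(33), np.int64(61)), (156, np.int64(16), np.int64(35), np.int64(60)), (157, np.int64(13), np.int64(35), np.int64(60)), (158, np.int64(18), np.int64(35), np.int64(58)), (159, np.int64(16), np.int64(35), np.int64(60)), (160, np.int64(20), np.int64(37), np.int64(61)), (161, np.int64(13), np.int64(34), np.int64(56)), (162, np.int64(10), np.int64(33), np.int64(56)), (163, np.int64(21), np.int64(38), np.int64(61)), (164, np.int64(14), np.int64(33), np.int64(59)), (165, np.
[... 916 characters left out ...]
4(113)), (184, np.int64(83), np.int64(83), np.int64(84)), (185, np.int64(67), np.int64(68), np.int64(74)), (186, np.int64(81), np.int64(84), np.int64(95)), (187, np.int64(82), np.int64(80), np.int64(79)), (188, np.int64(79), np.int64(75), np.int64(69)), (189, np.int64(81), np.int64(80), np.int64(75)), (190, np.int64(80), np.int64(78), np.int64(74)), (191, np.int64(79), np.int64(76), np.int64(71)), (192, np.int64(80), np.int64(77), np.int64(73)), (193, np.int64(90), np.int64(86), np.int64(81)), (194, np.int64(151), np.int64(145), np.int64(135)), (195, np.int64(114), np.int64(108), np.int64(102)), (196, np.int64(93), np.int64(89), np.int64(83)), (197, np.int64(81), np.int64(78), np.int64(73))]
```

View pics/g2.png

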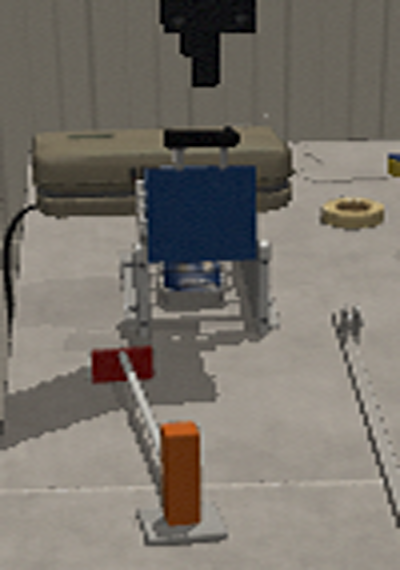

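```bash
python3 - <<'E'
from h import *
S0=cv2.imread("pics/side0.png")[:,:,::-1].copy();S1=r.snapshot("side")
for S in(S0,S1):
    g=S.astype(float).sum(2)
    for c in (315,317,322,324): print(c,[int(x) for x in g[130:145,c]] if S is S1 else [int(x) for x in g[152:168,c]], [int(x) for x in S[172:182,c,2]] if S is S1 else [int(x) for x in S[192:204,c,2]])
for y in (.157,.17):
  for z in (0,.138,.148,.158): print(y,z,[ (proj("side",(.492,y,z+h))-proj("side",(.492,y,z)))[1].round(2) for h in(.08,.085,.088,.09)])
E
```

```text
315 [210, 315, 486, 321, 197, 98, 79, 35, 36, 20, 11, 161, 225, 227, 229, 223] [55, 58, 58, 57, 58, 53, 54, 119, 134, 97, 83, 87]
317 [212, 323, 427, 281, 191, 96, 69, 49, 28, 38, 24, 256, 237, 222, 267, 454] [58, 58, 58, 57, 57, 56, 62, 120, 131, 96, 83, 82]
322 [207, 377, 407, 268, 162, 75, 76, 47, 39, 6, 6, 276, 211, 208, 316, 475] [56, 57, 57, 57, 58, 53, 67, 117, 131, 98, 83, 83]
324 [219, 378, 370, 240, 155, 88, 51, 52, 31, 17, 2, 236, 227, 204, 252, 397] [57, 56, 58, 60, 57, 54, 68, 122, 87, 82, 87, 84]
315 [300, 300, 317, 149, 31, 24, 47, 15, 21, 103, 202, 225, 215, 221, 229] [61, 60, 57, 57, 58, 45, 65, 75, 49, 73]
317 [260, 258, 298, 146, 31, 36, 6, 34, 4, 317, 363, 269, 227, 233, 217] [58, 59, 57, 60, 60, 62, 100, 113, 75, 91]
322 [299, 296, 333, 164, 22, 39, 38, 35, 7, 320, 338, 247, 229, 236, 215] [58, 59, 57, 57, 62, 99, 135, 101, 70, 71]
324 [292, 302, 328, 169, 14, 24, 22, 16, 18, 327, 338, 254, 221, 229, 214] [62, 60, 57, 55, 63, 94, 92, 60, 43, 52]
0.157 0 [np.float64(-20.78), np.float64(-22.11), np.float64(-22.91), np.float64(-23.44)]
0.157 0.138 [np.float64(-22.55), np.float64(-24.0), np.float64(-24.87), np.float64(-25.45)]
0.157 0.148 [np.float64(-22.69), np.float64(-24.15), np.float64(-25.02), np.float64(-25.61)]
0.157 0.158 [np.float64(-22.83), np.float64(-24.29), np.float64(-25.17), np.float64(-25.76)]
0.17 0 [np.float64(-20.67), np.float64(-22.0), np.float64(-22.79), np.float64(-23.32)]
0.17 0.138 [np.float64(-22.43), np.float64(-23.86), np.float64(-24.73), np.float64(-25.31)]
0.17 0.148 [np.float64(-22.56), np.float64(-24.01), np.float64(-24.88), np.float64(-25.46)]
0.17 0.158 [np.float64(-22.7), np.float64(-24.15), np.float64(-25.03), np.float64(-25.61)]
```

The raised plate's lower edge is at row ~177 and the bar's underside at ~139. That suggests the gate is a few mm short of its stop, so I'll regrip and pull again to check.

Emit:
carry_out:
  plan:
    - {"rot":[0,0,0],"xyz":[0,0,0.03],"grip":90}
    - {"rot":[0,0,0],"xyz":[0,0,0.06],"grip":90}
    - {"rot":[0,0,0],"xyz":[0,0,0.09],"grip":90}
    - {"rot":[0,0,0],"xyz":[0,0,0.1],"grip":90}
    - {"rot":[0,0,0],"xyz":[0,0,0.102],"grip":90}
    - {"rot":[0,0,0],"xyz":[0,0,0.102],"grip":200}
    - {"rot":[0,0,0],"xyz":[0,0,0.102],"grip":255}
    - {"rot":[0,0,0],"xyz":[0,0,0.102],"grip":255}
  squeeze: 50

```text
clock: 6.77
tool_pos: [0.4945, 0.1612, 0.2141]
eef_rot: [-0.021, 1.0, 0.001, 0.001]
contact_force: [0.8, 0.2, -0.4]
opening: 0.445
finger_force: 0.0
```

Emit:
carry_out:
  plan:
    - {"rot":[0,0,0],"xyz":[0,0,0],"grip":255}
    - {"rot":[0,0,0],"xyz":[0,0,0],"grip":255}
    - {"rot":[0,0,0],"xyz":[0,0,0],"grip":255}
    - {"rot":[0,0,0],"xyz":[0,0,0],"grip":255}
    - {"rot":[0,0,0],"xyz":[0,0,0],"grip":255}

```text
clock: 7.18
tool_pos: [0.4939, 0.1596, 0.2133]
eef_rot: [-0.02, 1.0, -0.001, 0.0]
contact_force: [-0.8, -2.9, 5.5]
opening: 0.165
finger_force: 49.9
```

Emit:
carry_out:
  plan:
    - {"rot":[0,0,0],"xyz":[0,0,-0.003],"grip":255}
    - {"rot":[0,0,0],"xyz":[0,0,-0.005],"grip":255}
    - {"rot":[0,0,0],"xyz":[0,0,-0.005],"grip":255}
    - {"rot":[0,0,0],"xyz":[0,0,-0.005],"grip":255}
    - {"rot":[0,0,0],"xyz":[0,0,-0.005],"grip":255}

```text
clock: 7.6
tool_pos: [0.4937, 0.1596, 0.2136]
eef_rot: [-0.02, 1.0, -0.0, -0.002]
contact_force: [9.9, 0.9, -34.8]
opening: 0.168
finger_force: 49.9
```

Emit:
carry_out:
  plan:
    - {"rot":[0,0,0],"xyz":[0,0,-0.003],"grip":255}
    - {"rot":[0,0,0],"xyz":[0,0,-0.005],"grip":255}
    - {"rot":[0,0,0],"xyz":[0,0,-0.005],"grip":255}
    - {"rot":[0,0,0],"xyz":[0,0,-0.005],"grip":255}

```text
clock: 7.93
tool_pos: [0.4921, 0.1596, 0.2161]
eef_rot: [-0.02, 1.0, -0.0, -0.004]
contact_force: [11.1, 3.6, -52.9]
opening: 0.171
finger_force: 50.1
```

Emit:
carry_out:
  plan:
    - {"rot":[0,0,0],"xyz":[0,0,0.003],"grip":255}
    - {"rot":[0,0,0],"xyz":[0,0,0.005],"grip":255}
    - {"rot":[0,0,0],"xyz":[0,0,0.005],"grip":150}
    - {"rot":[0,0,0],"xyz":[0,0,0.005],"grip":100}
    - {"rot":[0,0,0],"xyz":[0,0,0.005],"grip":100}
    - {"rot":[0,0,0],"xyz":[0,0,0.005],"grip":80}
    - {"rot":[0,0,0],"xyz":[0,0,0.0],"grip":60}
    - {"rot":[0,0,0],"xyz":[0,0,-0.01],"grip":60}

```text
clock: 8.6
tool_pos: [0.4931, 0.1607, 0.233]
eef_rot: [-0.021, 1.0, -0.0, -0.0]
contact_force: [-0.7, -0.4, -0.4]
opening: 0.597
finger_force: 0.0
```

Emit:
carry_out:
  plan:
    - {"rot":[0,0,0],"xyz":[0,0,-0.03],"grip":0}
    - {"rot":[0,0,0],"xyz":[0,0,-0.06],"grip":0}
    - {"rot":[0,0,0],"xyz":[0,0,-0.07],"grip":0}
    - {"rot":[0,0,0],"xyz":[0,0,-0.07],"grip":0}
    - {"rot":[0,0,0],"xyz":[0,0,-0.07],"grip":0}

```text
clock: 9.02
tool_pos: [0.4937, 0.1608, 0.3035]
eef_rot: [-0.021, 1.0, 0.0, 0.001]
contact_force: [0.4, 0.4, -0.6]
opening: 0.979
finger_force: 0.0
```

```bash
python3 - <<'E'
from h import *
S1=r.snapshot("side")
print([ [int(x) for x in S1.astype(int).sum(2)[130:145,c]] for c in (317,322)],[ [int(x) for x in S1[172:182,c,2]] for c in (317,322)])
print("bar underside front row if raise .085,.09 / shut", [proj("side",(.492,.150,.138+h))[1].round(1) for h in(.085,.09,0,.005)])
print("plate bottom", [proj("side",(.492,.160,h))[1].round(1) for h in(.085,.09,0,.005)])
go((.4575,-.217,.32),ydir=(-.992,-.13)); go((.4575,-.217,.32),ydir=(.992,.13)); print(r.get_state()['q'],r.get_state()['tool_pos'])
E
```

```text
[[265, 268, 295, 139, 16, 40, 31, 38, 1, 327, 364, 271, 227, 229, 213], [295, 301, 330, 163, 48, 23, 21, 14, 2, 312, 336, 240, 233, 233, 216]] [[58, 59, 59, 57, 57, 59, 102, 113, 74, 88], [57, 58, 58, 59, 63, 97, 137, 102, 69, 76]]
bar underside front row if raise .085,.09 / shut [np.float64(141.4), np.float64(140.0), np.float64(165.5), np.float64(164.1)]
plate bottom [np.float64(178.6), np.float64(177.3), np.float64(200.7), np.float64(199.4)]
xyz [ 0.0512 -0.3757 -0.0174] rot [ 1.0000e-04 -5.0000e-04 -1.6597e+00] q7 [-0.15  0.97]
xyz [ 0.0512 -0.3757 -0.0174] rot [-5.0000e-04 -1.0000e-04  1.4819e+00] q7 [-0.15  0.97]
[-0.15376018  0.48483746 -0.38756891  1.79209545  0.22534407  0.90864228
  0.97170949] [0.49313122 0.16046575 0.30246129]
```

Emit:
carry_out:
  plan:
    - {"rot":[0,0,0.12],"xyz":[0.006,-0.035,0],"grip":0}
    - {"rot":[0,0,0.24],"xyz":[0.012,-0.07,0],"grip":0}
    - {"rot":[0,0,0.36],"xyz":[0.018,-0.105,0],"grip":0}
    - {"rot":[0,0,0.48],"xyz":[0.024,-0.14,0],"grip":0}
    - {"rot":[0,0,0.6],"xyz":[0.03,-0.175,0],"grip":0}
    - {"rot":[0,0,0.72],"xyz":[0.036,-0.21,0],"grip":0}
    - {"rot":[0,0,0.84],"xyz":[0.042,-0.245,0],"grip":0}
    - {"rot":[0,0,0.96],"xyz":[0.048,-0.28,0],"grip":0}

```text
clock: 9.73
tool_pos: [0.4557, -0.1226, 0.3015]
eef_rot: [0.446, 0.895, -0.0, -0.001]
contact_force: [0.8, -0.2, -0.2]
opening: 0.999
finger_force: 0.0
```

Emit:
carry_out:
  plan:
    - {"rot":[0,0,0.12],"xyz":[0,0,0],"grip":0}
    - {"rot":[0,0,0.24],"xyz":[0,0,0],"grip":0}
    - {"rot":[0,0,0.36],"xyz":[0,0,0],"grip":0}
    - {"rot":[0,0,0.48],"xyz":[0,0,0],"grip":0}
    - {"rot":[0,0,0.52],"xyz":[0,0,0],"grip":0}
    - {"rot":[0,0,0.52],"xyz":[0,0,0],"grip":0}
    - {"rot":[0,0,0.52],"xyz":[0,0,0],"grip":0}
    - {"rot":[0,0,0.52],"xyz":[0,0,0],"grip":0}

```text
clock: 10.4
tool_pos: [0.4567, -0.1209, 0.3021]
eef_rot: [0.658, 0.753, -0.0, -0.001]
contact_force: [0.3, 0.1, -0.5]
opening: 1.0
finger_force: 0.0
```

```bash
python3 - <<'E'
from h import *
go((.4575,-.2165,.14),ydir=(.992,.13)); print(r.get_state()['q'],r.get_state()['tool_pos'])
T=cv2.imread("pics/top0.png")[:,:,::-1]
# refine handle: top face at .11; report all views
T=T.copy();S=cv2.imread("pics/side0.png")[:,:,::-1].copy()
b=blobs(T,(5,150,150),(20,255,255),(370,190,395,215),5); print(b,[plane("top",x[0],.11) for x in b])
E
```

```text
xyz [-0.0949 -0.0117  0.162 ] rot [-0.0015 -0.0005  0.0032] q7 [0.14 0.32]
[ 0.13521908  0.40246616  0.03783714  1.9287954  -0.02043686  0.81223989
  0.31765744] [ 0.45669455 -0.12089323  0.30205965]
[(array([383.55173, 201.51724], dtype=float32), ((383.5, 201.5), (5.0, 5.0), 90.0), np.int32(29))] [array([ 0.45744279, -0.21857188,  0.11      ])]
```

Emit:
carry_out:
  plan:
    - {"rot":[0,0,0],"xyz":[-0.032,-0.004,0],"grip":0}
    - {"rot":[0,0,0],"xyz":[-0.064,-0.008,0.02],"grip":0}
    - {"rot":[0,0,0],"xyz":[-0.095,-0.012,0.05],"grip":0}
    - {"rot":[0,0,0],"xyz":[-0.095,-0.012,0.08],"grip":0}
    - {"rot":[0,0,0],"xyz":[-0.095,-0.012,0.11],"grip":0}
    - {"rot":[0,0,0],"xyz":[-0.095,-0.012,0.14],"grip":0}
    - {"rot":[0,0,0],"xyz":[-0.095,-0.012,0.16],"grip":0}
    - {"rot":[0,0,0],"xyz":[-0.095,-0.012,0.16],"grip":0}

```text
clock: 11.07
tool_pos: [0.4552, -0.2157, 0.1391]
eef_rot: [0.659, 0.752, -0.001, -0.004]
contact_force: [0.3, -0.2, 0.8]
opening: 0.998
finger_force: 0.0
```

Emit:
carry_out:
  plan:
    - {"rot":[0,0,0],"xyz":[0,0,0.03],"grip":0}
    - {"rot":[0,0,0],"xyz":[0,0,0.06],"grip":0}
    - {"rot":[0,0,0],"xyz":[0,0,0.075],"grip":0}
    - {"rot":[0,0,0],"xyz":[0,0,0.075],"grip":0}
    - {"rot":[0,0,0],"xyz":[0,0,0.075],"grip":100}
    - {"rot":[0,0,0],"xyz":[0,0,0.075],"grip":150}
    - {"rot":[0,0,0],"xyz":[0,0,0.075],"grip":150}
    - {"rot":[0,0,0],"xyz":[0,0,0.075],"grip":150}
  squeeze: 5

```text
clock: 11.73
tool_pos: [0.4586, -0.2172, 0.0691]
eef_rot: [0.659, 0.752, 0.0, 0.001]
contact_force: [-0.8, 0.4, 0.5]
opening: 0.718
finger_force: 0.0
```

```bash
python3 - <<'E'
from h import *
go((.4575,-.2165,.066),ydir=(.992,.13)); s=r.get_state();print(s['tool_pos'],s['opening'],s['contact_force'])
S=r.snapshot("side")
cv2.imwrite("pics/k1.png",cv2.resize(S[180:290,270:370],None,fx=5,fy=5,interpolation=2)[:,:,::-1])
E
```

```text
xyz [ 0.0008 -0.001   0.0031] rot [0.0023 0.0012 0.0018] q7 [0.34 0.51]
[ 0.45862163 -0.21716412  0.06907544] 0.7183029464685425 [-0.77879932  0.44409315  0.47013681]
```

View pics/k1.png

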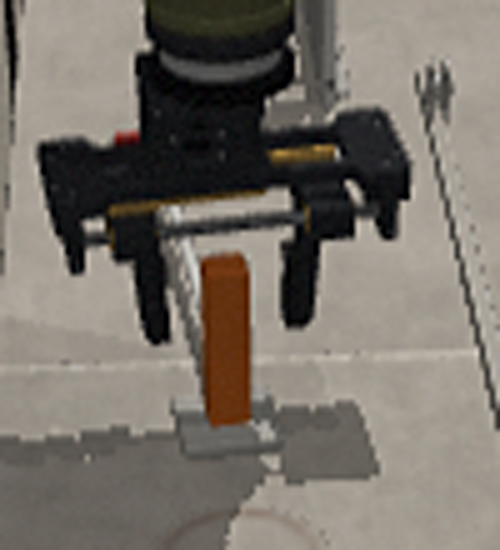

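The handle (crop 225,335) is centred between the fingers (150 and 300). Closing now.

Emit:
carry_out:
  plan:
    - {"rot":[0,0,0],"xyz":[0,-0.001,0.003],"grip":255}
    - {"rot":[0,0,0],"xyz":[0,-0.001,0.003],"grip":255}
    - {"rot":[0,0,0],"xyz":[0,-0.001,0.003],"grip":255}
    - {"rot":[0,0,0],"xyz":[0,-0.001,0.003],"grip":255}
    - {"rot":[0,0,0],"xyz":[0,-0.001,0.003],"grip":255}
    - {"rot":[0,0,0],"xyz":[0,-0.001,0.003],"grip":255}
    - {"rot":[0,0,0],"xyz":[0,-0.001,0.003],"grip":255}
  squeeze: 5

```text
clock: 12.37
tool_pos: [0.4569, -0.2169, 0.0646]
eef_rot: [0.659, 0.752, 0.0, 0.0]
contact_force: [0.6, 0.8, -0.5]
opening: 0.269
finger_force: 5.0
```

Emit:
carry_out:
  plan:
    - {"rot":[0,0,0],"xyz":[0,0,0],"grip":255}
    - {"rot":[0,0,0],"xyz":[0,0,0],"grip":255}
    - {"rot":[0,0,0],"xyz":[0,0,0],"grip":255}
  squeeze: 45

```text
clock: 12.62
tool_pos: [0.4568, -0.2169, 0.0646]
eef_rot: [0.659, 0.752, 0.0, -0.0]
contact_force: [0.8, 0.1, -1.5]
opening: 0.265
finger_force: 45.0
```

Emit:
carry_out:
  plan:
    - {"rot":[0,0,0],"xyz":[0,0,-0.01],"grip":255}
    - {"rot":[0,0,0],"xyz":[0,0,-0.02],"grip":255}
    - {"rot":[0,0,0],"xyz":[0,0,-0.03],"grip":255}
    - {"rot":[0,0,0],"xyz":[0,0,-0.04],"grip":255}
    - {"rot":[0,0,0],"xyz":[0,0,-0.042],"grip":255}
    - {"rot":[0,0,0],"xyz":[0,0,-0.042],"grip":255}
    - {"rot":[0,0,0],"xyz":[0,0,-0.042],"grip":255}

```text
clock: 13.2
tool_pos: [0.4568, -0.2169, 0.107]
eef_rot: [0.659, 0.752, 0.0, 0.0]
contact_force: [-0.7, 1.4, -3.0]
opening: 0.266
finger_force: 45.0
```

```bash
python3 - <<'E'
from h import *
s=r.get_state();print(s['tool_pos'],s['eef_rot'],s['opening'],s['contact_force'])
T=r.snapshot("top");S=r.snapshot("side")
bs=blobs(S,(0,120,60),(8,255,255),(260,180,335,225));bt=blobs(T,(0,120,60),(8,255,255),(255,190,300,235))
print(bs,bt,[plane("top",x[0],.078) for x in bt],[plane("side",x[0],.06) for x in bs])
E
```

```text
[ 0.45680341 -0.21694781  0.10697818] [6.58919393e-01 7.52213520e-01 1.13741367e-04 2.02000262e-04] 0.26565611906728803 [-0.70755405  1.4151192  -3.04115699]
[] [(array([276.4091 , 214.84091], dtype=float32), ((276.4549560546875, 214.5041046142578), (17.20178985595703, 2.444464921951294), 84.80557250976562), np.int32(44))] [array([0.41795196, 0.05293021, 0.078     ])] []
```

```bash
python3 - <<'E'
from h import *
T=cv2.imread("pics/top0.png")
for c in (290,350,400): print(c,[int(v) for v in T[138:160,c].astype(int).sum(1)],[plane("top",(c,q),.24).round(3) for q in (146,151,153)])
go((.499,-.17,.105),ydir=(1,.02))
E
```

```text
290 [393, 395, 403, 398, 408, 409, 363, 349, 345, 345, 246, 361, 402, 412, 410, 415, 414, 422, 425, 428, 426, 419] [array([0.568, 0.01 , 0.24 ]), array([0.556, 0.01 , 0.24 ]), array([0.552, 0.01 , 0.24 ])]
350 [395, 386, 390, 395, 399, 401, 408, 409, 370, 353, 346, 285, 223, 363, 399, 398, 395, 394, 396, 392, 390, 405] [array([ 0.571, -0.125,  0.24 ]), array([ 0.559, -0.125,  0.24 ]), array([ 0.555, -0.125,  0.24 ])]
400 [393, 397, 399, 405, 404, 403, 405, 408, 394, 365, 354, 348, 330, 247, 354, 389, 385, 385, 381, 384, 388, 389] [array([ 0.573, -0.236,  0.24 ]), array([ 0.562, -0.236,  0.24 ]), array([ 0.558, -0.237,  0.24 ])]
xyz [0.0408 0.0483 0.0014] rot [-0.0006 -0.0004  0.1121] q7 [0.34 0.52]
```

Emit:
carry_out:
  plan:
    - {"rot":[0,0,0.03],"xyz":[0.01,0.012,0],"grip":255}
    - {"rot":[0,0,0.06],"xyz":[0.02,0.024,0],"grip":255}
    - {"rot":[0,0,0.09],"xyz":[0.03,0.036,0.001],"grip":255}
    - {"rot":[0,0,0.11],"xyz":[0.041,0.046,0.001],"grip":255}
    - {"rot":[0,0,0.11],"xyz":[0.041,0.046,0.001],"grip":255}
    - {"rot":[0,0,0.11],"xyz":[0.041,0.046,0.001],"grip":255}
    - {"rot":[0,0,0.11],"xyz":[0.041,0.046,0.001],"grip":255}

```text
clock: 13.88
tool_pos: [0.4959, -0.171, 0.1053]
eef_rot: [0.699, 0.715, -0.001, -0.0]
contact_force: [-0.1, -0.1, -1.5]
opening: 0.271
finger_force: 45.0
```

```bash
python3 - <<'E'
from h import *
s=r.get_state();print(s['tool_pos'],s['contact_force'])
T=r.snapshot("top")
bt=blobs(T,(0,120,60),(8,255,255),(235,160,300,235),8)
print(bt,[plane("top",x[0],.078) for x in bt])
go((.4925,.07,.105),ydir=(1,.02))
# tin ends under the straps / chute now
cv2.imwrite("pics/t2.png",cv2.resize(T[150:230,140:340],None,fx=4,fy=4,interpolation=2)[:,:,::-1])
E
```

```text
[ 0.49588708 -0.1709864   0.10532487] [-0.12800429 -0.09703593 -1.46014159]
[(array([258.89584, 187.8125 ], dtype=float32), ((259.0, 187.5), (17.0, 2.0), 90.0), np.int32(48))] [array([0.48696678, 0.10087402, 0.078     ])]
xyz [0.2413 0.0017 0.0003] rot [-0.0015  0.0005  0.0009] q7 [0.21 0.37]
```

View pics/t2.png

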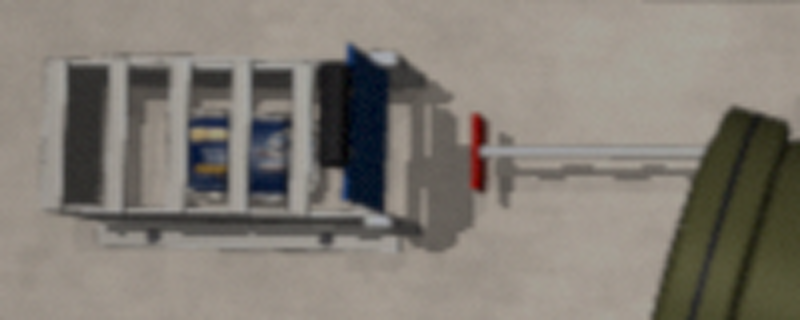

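The blade is at crop (479,152), in line with the chute. The tin shows between the straps from crop column ~188 to 318. Going in over it.

Emit:
carry_out:
  plan:
    - {"rot":[0,0,0],"xyz":[0.03,0.002,0],"grip":255}
    - {"rot":[0,0,0],"xyz":[0.06,0.002,0],"grip":255}
    - {"rot":[0,0,0],"xyz":[0.09,0.002,0],"grip":255}
    - {"rot":[0,0,0],"xyz":[0.12,0.002,0],"grip":255}
    - {"rot":[0,0,0],"xyz":[0.15,0.002,0],"grip":255}
    - {"rot":[0,0,0],"xyz":[0.18,0.002,0],"grip":255}
    - {"rot":[0,0,0],"xyz":[0.21,0.002,0],"grip":255}
    - {"rot":[0,0,0],"xyz":[0.23,0.002,0],"grip":255}

```text
clock: 14.6
tool_pos: [0.4934, 0.062, 0.1057]
eef_rot: [0.699, 0.715, 0.0, -0.001]
contact_force: [0.2, -0.3, -2.6]
opening: 0.269
finger_force: 45.0
```

Emit:
carry_out:
  plan:
    - {"rot":[0,0,0],"xyz":[0.008,0,0],"grip":255}
    - {"rot":[0,0,0],"xyz":[0.014,0,0],"grip":255}
    - {"rot":[0,0,0],"xyz":[0.014,0,0],"grip":255}
    - {"rot":[0,0,0],"xyz":[0.014,0,0],"grip":255}
    - {"rot":[0,0,0],"xyz":[0.014,0,0],"grip":255}

```text
clock: 15.02
tool_pos: [0.4937, 0.0715, 0.1058]
eef_rot: [0.7, 0.714, -0.0, 0.0]
contact_force: [-0.5, 1.0, -2.3]
opening: 0.27
finger_force: 45.0
```

```bash
python3 - <<'E'
from h import *
s=r.get_state();print(s['tool_pos'],s['contact_force'],s['eef_rot'])
T=r.snapshot("top")
bt=blobs(T,(0,120,60),(8,255,255),(150,160,230,220),4)
print([(b[0],b[1],plane("top",b[0],.08)) for b in bt])
cv2.imwrite("pics/t3.png",cv2.resize(T[150:230,140:340],None,fx=4,fy=4,interpolation=2)[:,:,::-1])
E
```

```text
[0.49370158 0.07145451 0.10581053] [-0.54099237  1.01976781 -2.27713544] [ 7.00409147e-01  7.13741277e-01 -4.25883290e-04  4.83616996e-04]
[(array([165.5, 179.5], dtype=float32), ((165.5, 179.5), (5.0, 1.0), 90.0), array([0.50227375, 0.345663  , 0.08      ]))]
```

View pics/t3.png

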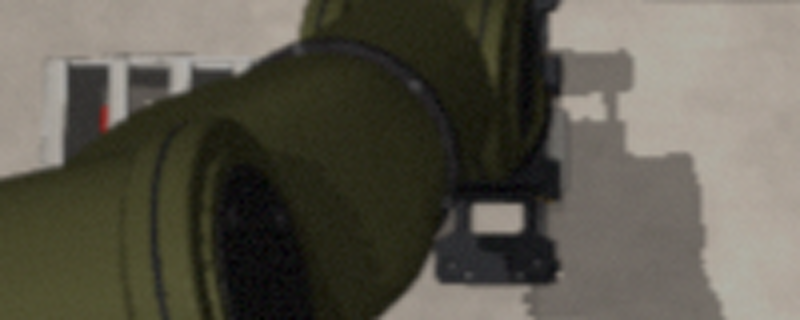

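The red blade shows at crop (103,118), i.e. y ≈ 0.345: behind the tin (far end ≤ 0.316) and short of the back wall (0.369). Dropping it, then drawing.

Emit:
carry_out:
  plan:
    - {"rot":[0,0,0],"xyz":[0,0,0.01],"grip":255}
    - {"rot":[0,0,0],"xyz":[0,0,0.02],"grip":255}
    - {"rot":[0,0,0],"xyz":[0,0,0.03],"grip":255}
    - {"rot":[0,0,0],"xyz":[0,0,0.037],"grip":255}
    - {"rot":[0,0,0],"xyz":[0,0,0.039],"grip":255}
    - {"rot":[0,0,0],"xyz":[0,0,0.039],"grip":255}

```text
clock: 15.57
tool_pos: [0.4929, 0.0736, 0.0656]
eef_rot: [0.699, 0.715, -0.001, -0.001]
contact_force: [-0.4, -0.2, -2.3]
opening: 0.268
finger_force: 45.0
```

Emit:
carry_out:
  plan:
    - {"rot":[0,0,0],"xyz":[-0.008,0,0],"grip":255}
    - {"rot":[0,0,0],"xyz":[-0.016,0,0],"grip":255}
    - {"rot":[0,0,0],"xyz":[-0.024,0,0],"grip":255}
    - {"rot":[0,0,0],"xyz":[-0.034,0,0],"grip":255}
    - {"rot":[0,0,0],"xyz":[-0.044,0,0],"grip":255}
    - {"rot":[0,0,0],"xyz":[-0.055,0,0],"grip":255}
    - {"rot":[0,0,0],"xyz":[-0.066,0,0],"grip":255}
    - {"rot":[0,0,0],"xyz":[-0.077,0,0],"grip":255}

```text
clock: 16.23
tool_pos: [0.4953, -0.0046, 0.0668]
eef_rot: [0.699, 0.715, 0.0, 0.0]
contact_force: [0.5, 0.7, -2.7]
opening: 0.271
finger_force: 45.0
```

Emit:
carry_out:
  plan:
    - {"rot":[0,0,0],"xyz":[-0.011,0,0],"grip":255}
    - {"rot":[0,0,0],"xyz":[-0.022,0,0],"grip":255}
    - {"rot":[0,0,0],"xyz":[-0.033,0,0],"grip":255}
    - {"rot":[0,0,0],"xyz":[-0.044,0,0],"grip":255}
    - {"rot":[0,0,0],"xyz":[-0.055,0,0],"grip":255}
    - {"rot":[0,0,0],"xyz":[-0.066,0,0],"grip":255}
    - {"rot":[0,0,0],"xyz":[-0.077,0,0],"grip":255}
    - {"rot":[0,0,0],"xyz":[-0.088,0,0],"grip":255}

```text
clock: 16.9
tool_pos: [0.4972, -0.0923, 0.0667]
eef_rot: [0.699, 0.715, 0.0, -0.0]
contact_force: [0.6, 1.0, -2.6]
opening: 0.268
finger_force: 45.0
```

Emit:
carry_out:
  plan:
    - {"rot":[0,0,0],"xyz":[-0.011,0,0],"grip":255}
    - {"rot":[0,0,0],"xyz":[-0.022,0,0],"grip":255}
    - {"rot":[0,0,0],"xyz":[-0.033,0,0],"grip":255}
    - {"rot":[0,0,0],"xyz":[-0.042,0,0],"grip":255}
    - {"rot":[0,0,0],"xyz":[-0.05,0,0],"grip":255}
    - {"rot":[0,0,0],"xyz":[-0.056,0,0],"grip":255}
    - {"rot":[0,0,0],"xyz":[-0.059,0,0],"grip":255}
    - {"rot":[0,0,0],"xyz":[-0.059,0,0],"grip":255}

```text
clock: 17.57
tool_pos: [0.4985, -0.1513, 0.0667]
eef_rot: [0.7, 0.714, -0.0, 0.0]
contact_force: [-0.3, -0.3, -2.6]
opening: 0.266
finger_force: 45.0
```

```bash
python3 - <<'E'
from h import *
s=r.get_state();print(s['tool_pos'],s['contact_force'],s['q'])
T=r.snapshot("top");S=r.snapshot("side")
print([(b[0],b[1],plane("side",b[0],.024)) for b in blobs(S,(100,80,30),(130,255,255),(285,180,350,240),10)])
cv2.imwrite("pics/t4.png",np.hstack([cv2.resize(T[140:240,140:300],None,fx=3,fy=3,interpolation=2),cv2.resize(S[150:250,270:370],None,fx=3,fy=3,interpolation=2)])[:,:,::-1])
E
```

```text
[ 0.49849865 -0.15125791  0.06669028] [-0.25930541 -0.2777461  -2.56143851] [ 0.18148591  0.8416648   0.0403603   2.01091905 -0.10326808  0.29050264
  0.32822955]
[(array([328.1, 209. ], dtype=float32), ((328.0, 209.0), (4.0, 2.0), -0.0), array([0.51248398, 0.05743481, 0.024     ]))]
```

View pics/t4.png

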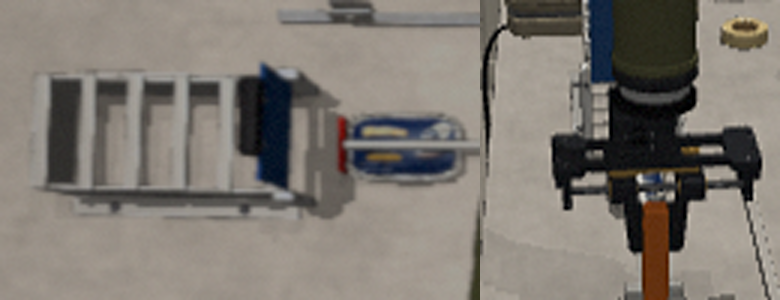

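The top half shows the tin fully out, at crop columns 348–463, row 148, right in front of the blade (343) and clear of the chute mouth. Setting the hook back down, away from it.

Emit:
carry_out:
  plan:
    - {"rot":[0,0,0],"xyz":[0.002,0,-0.01],"grip":255}
    - {"rot":[0,0,0],"xyz":[0.002,0,-0.025],"grip":255}
    - {"rot":[0,0,0],"xyz":[0.002,0,-0.04],"grip":255}
    - {"rot":[0,0,0],"xyz":[0.002,0,-0.055],"grip":255}
    - {"rot":[0,0,0],"xyz":[0.002,0,-0.055],"grip":255}
    - {"rot":[0,0,0],"xyz":[0.002,0,-0.055],"grip":255}

```text
clock: 18.17
tool_pos: [0.4991, -0.1478, 0.1226]
eef_rot: [0.699, 0.715, 0.001, 0.001]
contact_force: [0.5, 0.2, -2.5]
opening: 0.267
finger_force: 45.0
```

Emit:
carry_out:
  plan:
    - {"rot":[0,0,-0.03],"xyz":[-0.025,-0.012,0],"grip":255}
    - {"rot":[0,0,-0.06],"xyz":[-0.05,-0.025,0],"grip":255}
    - {"rot":[0,0,-0.09],"xyz":[-0.075,-0.038,0],"grip":255}
    - {"rot":[0,0,-0.11],"xyz":[-0.1,-0.05,0],"grip":255}
    - {"rot":[0,0,-0.11],"xyz":[-0.1,-0.05,0],"grip":255}
    - {"rot":[0,0,-0.11],"xyz":[-0.1,-0.05,0],"grip":255}
    - {"rot":[0,0,-0.11],"xyz":[-0.1,-0.05,0],"grip":255}

```text
clock: 18.75
tool_pos: [0.4507, -0.2483, 0.121]
eef_rot: [0.659, 0.752, 0.0, -0.001]
contact_force: [0.0, -0.3, -1.3]
opening: 0.271
finger_force: 45.0
```

```bash
python3 - <<'E'
from h import *
s=r.get_state();print(s['tool_pos'],s['contact_force']); go((.45,-.25,.065),ydir=(.992,.13))
T=r.snapshot("top")
bt=blobs(T,(0,120,60),(8,255,255),(250,180,320,235),8); print([(b[0],plane("top",b[0],.095)) for b in bt])
E
```

```text
[ 0.45065216 -0.24832203  0.12102036] [ 0.04546829 -0.33752839 -1.31062127]
xyz [-0.0017 -0.0008  0.056 ] rot [-0.0005 -0.0015  0.002 ] q7 [0.42 0.55]
[(array([287.84616, 217.07692], dtype=float32), array([0.41242018, 0.02173532, 0.095     ]))]
```

Emit:
carry_out:
  plan:
    - {"rot":[0,0,0],"xyz":[0,0,0.015],"grip":255}
    - {"rot":[0,0,0],"xyz":[0,0,0.03],"grip":255}
    - {"rot":[0,0,0],"xyz":[0,0,0.042],"grip":255}
    - {"rot":[0,0,0],"xyz":[0,0,0.05],"grip":255}
    - {"rot":[0,0,0],"xyz":[0,0,0.054],"grip":255}
    - {"rot":[0,0,0],"xyz":[0,0,0.056],"grip":255}
    - {"rot":[0,0,0],"xyz":[0,0,0.056],"grip":255}
    - {"rot":[0,0,0],"xyz":[0,0,0.056],"grip":255}

```text
clock: 19.47
tool_pos: [0.4511, -0.2492, 0.0661]
eef_rot: [0.659, 0.752, 0.0, 0.0]
contact_force: [0.1, -1.1, -2.1]
opening: 0.27
finger_force: 45.0
```

Emit:
carry_out:
  plan:
    - {"rot":[0,0,0],"xyz":[0,0,0],"grip":255}
    - {"rot":[0,0,0],"xyz":[0,0,0],"grip":255}
    - {"rot":[0,0,0],"xyz":[0,0,0],"grip":255}
  squeeze: 3

```text
clock: 19.72
tool_pos: [0.4509, -0.2494, 0.0661]
eef_rot: [0.659, 0.752, 0.0, 0.0]
contact_force: [0.2, 1.0, -2.3]
opening: 0.27
finger_force: 3.0
```

Emit:
carry_out:
  plan:
    - {"rot":[0,0,0],"xyz":[0,0,0],"grip":120}
    - {"rot":[0,0,0],"xyz":[0,0,0],"grip":60}
    - {"rot":[0,0,0],"xyz":[0,0,0],"grip":0}
    - {"rot":[0,0,0],"xyz":[0,0,0],"grip":0}
    - {"rot":[0,0,0],"xyz":[0,0,0],"grip":0}
    - {"rot":[0,0,0],"xyz":[0,0,0],"grip":0}
    - {"rot":[0,0,0],"xyz":[0,0,0],"grip":0}

```text
clock: 20.3
tool_pos: [0.4507, -0.2493, 0.0657]
eef_rot: [0.659, 0.752, 0.0, -0.0]
contact_force: [0.3, 0.7, 0.5]
opening: 0.778
finger_force: 0.0
```

Emit:
carry_out:
  plan:
    - {"rot":[0,0,0],"xyz":[0,0,-0.03],"grip":0}
    - {"rot":[0,0,0],"xyz":[0,0,-0.06],"grip":0}
    - {"rot":[0,0,0],"xyz":[0,0,-0.1],"grip":0}
    - {"rot":[0,0,0],"xyz":[0,0,-0.12],"grip":0}
    - {"rot":[0,0,0],"xyz":[0,0,-0.12],"grip":0}
    - {"rot":[0,0,0],"xyz":[0,0,-0.12],"grip":0}
    - {"rot":[0,0,0],"xyz":[0,0,-0.12],"grip":0}

```text
clock: 20.88
tool_pos: [0.4501, -0.2489, 0.185]
eef_rot: [0.659, 0.752, -0.0, -0.001]
contact_force: [-0.8, -1.4, 0.2]
opening: 1.0
finger_force: 0.0
```

```bash
python3 - <<'E'
from h import *
s=r.get_state();print(s['tool_pos'],s['opening'])
T=r.snapshot("top");S=r.snapshot("side")
print("orange side",[(b[0],b[1]) for b in blobs(S,(5,150,90),(20,255,255),(290,200,340,290))],"red",[(b[0],plane("top",b[0],.04)) for b in blobs(T,(0,120,60),(8,255,255),(250,180,320,235),8)])
# tin extents: non-bench colours in window; print saturation profile
h=cv2.cvtColor(T,cv2.COLOR_RGB2HSV)
m=cv2.inRange(h[165:212,248:312],(95,70,20),(130,255,255)); m=cv2.morphologyEx(m,cv2.MORPH_CLOSE,np.ones((5,5)))
c=max(cv2.findContours(m,0,2)[0],key=cv2.contourArea)+[248,165]
rr=cv2.minAreaRect(c); print("lid",rr,plane("top",rr[0],.024),cv2.boundingRect(c))
for q in cv2.boxPoints(rr): print(plane("top",q,.024))
g=T.astype(int)
print("row189",[(250+i,*map(int,v)) for i,v in enumerate(g[186,250:305:1])][::1])
E
```

```text
[ 0.45007597 -0.24889874  0.18496532] 1.000121442704292
orange side [(array([312.95563, 254.31058], dtype=float32), ((313.0750732421875, 254.8769989013672), (33.972835540771484, 8.952840805053711), 87.70938873291016))] red [(array([290.17947, 218.1282 ], dtype=float32), array([0.4115675 , 0.01992446, 0.04      ]))]
lid ((274.0, 188.5), (17.0, 32.0), 90.0) [0.49132431 0.06768911 0.024     ] (258, 180, 33, 18)
[0.51343291 0.1121168  0.024     ]
[0.51564081 0.02489572 0.024     ]
[0.46930401 0.02343881 0.024     ]
[0.46703277 0.11043868 0.024     ]
row189 [(250, 102, 97, 91), (251, 101, 95, 89), (252, 98, 93, 86), (253, 100, 94, 90), (254, 101, 96, 90), (255, 97, 92, 87), (256, 89, 88, 86), (257, 69, 72, 83), (258, 22, 36, 63), (259, 13, 29, 62), (260, 24, 38, 68), (261, 41, 49, 72), (262, 44, 50, 71), (263, 32, 41, 67), (264, 34, 46, 70), (265, 37, 46, 73), (266, 37, 50, 75), (267, 49, 57, 83), (268, 50, 61, 82), (269, 51, 62, 84), (270, 52, 61, 85), (271, 55, 66, 86), (272, 63, 70, 91), (273, 68, 76, 94), (274, 79, 86, 101), (275, 79, 85, 100), (276, 80, 88, 107), (277, 91, 96, 116), (278, 90, 95, 110), (279, 89, 96, 108), (280, 102, 110, 119), (281, 113, 116, 121), (282, 111, 111, 113), (283, 103, 103, 106), (284, 92, 94, 101), (285, 96, 99, 107), (286, 117, 117, 119), (287, 125, 126, 125), (288, 108, 111, 120), (289, 86, 94, 110), (290, 76, 86, 105), (291, 103, 106, 114), (292, 132, 130, 128), (293, 124, 119, 114), (294, 108, 103, 97), (295, 139, 132, 124), (296, 164, 154, 145), (297, 167, 158, 147), (298, 167, 160, 150), (299, 167, 163, 151), (300, 168, 162, 151), (301, 167, 160, 150), (302, 167, 160, 150), (303, 166, 159, 149), (304, 168, 160, 150)]
```

```bash
python3 -c "
from h import *
go((.489,.066,.105),ydir=(1,.02))"
```

```text
xyz [0.3067 0.0806 0.0796] rot [-0.0026 -0.0016  0.1121] q7 [0.41 0.55]
```

Emit:
carry_out:
  plan:
    - {"rot":[0,0,0.02],"xyz":[0.039,0.01,0],"grip":0}
    - {"rot":[0,0,0.04],"xyz":[0.078,0.02,0],"grip":0}
    - {"rot":[0,0,0.06],"xyz":[0.117,0.03,0],"grip":0}
    - {"rot":[0,0,0.08],"xyz":[0.156,0.041,0],"grip":0}
    - {"rot":[0,0,0.1],"xyz":[0.195,0.051,0],"grip":0}
    - {"rot":[0,0,0.11],"xyz":[0.234,0.061,0],"grip":0}
    - {"rot":[0,0,0.11],"xyz":[0.273,0.072,0],"grip":0}
    - {"rot":[0,0,0.11],"xyz":[0.307,0.08,0],"grip":0}

```text
clock: 21.65
tool_pos: [0.4891, 0.0686, 0.1844]
eef_rot: [0.699, 0.715, -0.001, -0.001]
contact_force: [1.0, 0.5, -0.4]
opening: 1.001
finger_force: 0.0
```

Emit:
carry_out:
  plan:
    - {"rot":[0,0,0],"xyz":[0,0,0.03],"grip":0}
    - {"rot":[0,0,0],"xyz":[0,0,0.06],"grip":0}
    - {"rot":[0,0,0],"xyz":[0,0,0.08],"grip":0}
    - {"rot":[0,0,0],"xyz":[0,0,0.08],"grip":0}
    - {"rot":[0,0,0],"xyz":[0,0,0.08],"grip":0}
    - {"rot":[0,0,0],"xyz":[0,0,0.08],"grip":0}

```text
clock: 22.15
tool_pos: [0.4897, 0.0653, 0.106]
eef_rot: [0.699, 0.715, -0.0, 0.0]
contact_force: [-0.5, 0.3, 0.3]
opening: 1.002
finger_force: 0.0
```

```bash
python3 -c "
from h import *
print(r.get_state()['tool_pos'])
go((.489,.066,.005),ydir=(1,.02))"
```

```text
[0.48974316 0.06527771 0.10595839]
xyz [ 0.0008 -0.0007  0.101 ] rot [-0.0001  0.0002  0.0014] q7 [-0.27 -0.04]
```

Emit:
carry_out:
  plan:
    - {"rot":[0,0,0],"xyz":[0,0,0.03],"grip":0}
    - {"rot":[0,0,0],"xyz":[0,0,0.06],"grip":0}
    - {"rot":[0,0,0],"xyz":[0,0,0.085],"grip":0}
    - {"rot":[0,0,0],"xyz":[0,0,0.096],"grip":0}
    - {"rot":[0,0,0],"xyz":[0,0,0.1],"grip":0}
    - {"rot":[0,0,0],"xyz":[0,0,0.1],"grip":0}
    - {"rot":[0,0,0],"xyz":[0,0,0.1],"grip":255}
    - {"rot":[0,0,0],"xyz":[0,0,0.1],"grip":255}
  squeeze: 6

```text
clock: 22.82
tool_pos: [0.4906, 0.0657, 0.0071]
eef_rot: [0.699, 0.715, 0.001, 0.001]
contact_force: [0.7, -0.2, 0.4]
opening: 0.872
finger_force: 0.0
```

Emit:
carry_out:
  plan:
    - {"rot":[0,0,0],"xyz":[0,0,0],"grip":255}
    - {"rot":[0,0,0],"xyz":[0,0,0],"grip":255}
    - {"rot":[0,0,0],"xyz":[0,0,0],"grip":255}
    - {"rot":[0,0,0],"xyz":[0,0,0],"grip":255}
    - {"rot":[0,0,0],"xyz":[0,0,0],"grip":255}
  squeeze: 25

```text
clock: 23.23
tool_pos: [0.4907, 0.0657, 0.0066]
eef_rot: [0.699, 0.715, 0.001, 0.001]
contact_force: [0.3, 0.1, 6.1]
opening: 0.674
finger_force: 27.7
```

```bash
python3 -c "
from h import *
s=r.get_state();print(s['tool_pos'],s['contact_force'],s['opening'],s['finger_force'],s['eef_rot'])"
```

```text
[0.49072583 0.06572538 0.00657012] [0.33298843 0.10382831 6.12701639] 0.674129320787356 27.65045181149617 [0.69932481 0.71480275 0.00108634 0.00081396]
```

Emit:
carry_out:
  plan:
    - {"rot":[0,0,0],"xyz":[0,0,-0.003],"grip":255}
    - {"rot":[0,0,0],"xyz":[0,0,-0.01],"grip":255}
    - {"rot":[0,0,0],"xyz":[0,0,-0.03],"grip":255}
    - {"rot":[0,0,0],"xyz":[0,0,-0.06],"grip":255}
    - {"rot":[0,0,0],"xyz":[0,0,-0.09],"grip":255}
    - {"rot":[0,0,0],"xyz":[0,0,-0.11],"grip":255}
    - {"rot":[0,0,0],"xyz":[0,0,-0.11],"grip":255}
    - {"rot":[0,0,0],"xyz":[0,0,-0.11],"grip":255}
  squeeze: 30

```text
clock: 23.9
tool_pos: [0.4897, 0.0657, 0.1166]
eef_rot: [0.699, 0.715, 0.001, 0.0]
contact_force: [-0.1, -0.2, -2.5]
opening: 0.667
finger_force: 32.2
```

```bash
python3 - <<'E'
from h import *
np.set_printoptions(precision=4,suppress=True)
s=r.get_state();print(s['tool_pos'],s['contact_force'],s['moment'],s['opening'],s['finger_force'])
go((.4595,-.437,.1166),ydir=(1,.02))
T=r.snapshot("top");S=r.snapshot("side")
m=cv2.inRange(cv2.cvtColor(S,cv2.COLOR_RGB2HSV)[140:240,285:355],(95,60,20),(130,255,255))
print("blue rows",[(140+i,int(v)) for i,v in enumerate(m.sum(1)//255) if v])
# board: top face ellipse in both views
for n,I,b in(("top",T,(425,170,495,242)),("side",S,(280,288,360,348))):
    w=blobs(I,(8,80,60),(25,255,255),b,200)[0]; print(n,w[1])
    print(plane(n,w[1][0],.02),plane(n,w[1][0],.012))
E
```

```text
[0.4897 0.0657 0.1166] [-0.0849 -0.1606 -2.5263] [-0.1209  0.1147 -0.0039] 0.6671751609038666 32.241487903520465
xyz [-0.5019 -0.0414 -0.0003] rot [ 0.0016 -0.0004  0.0022] q7 [-0.28 -0.04]
blue rows [(141, 1), (142, 1), (143, 2), (145, 8), (146, 9), (147, 12), (148, 11), (149, 7), (150, 4), (151, 4), (152, 2), (153, 1), (154, 2), (155, 5), (156, 4), (157, 4), (158, 6), (159, 6), (160, 23), (161, 25), (162, 11), (163, 3), (164, 11), (165, 24), (166, 24), (167, 24), (168, 24), (169, 22), (170, 19), (171, 3), (172, 6), (173, 12), (174, 9), (175, 7), (176, 9), (177, 8), (178, 16), (179, 12), (180, 9), (181, 6), (182, 6), (183, 6), (184, 4)]
top ((460.25006103515625, 205.75001525878906), (55.154327392578125, 54.44721603393555), 45.0)
[ 0.458  -0.4365  0.02  ] [ 0.4585 -0.4388  0.012 ]
side ((320.0, 319.0), (46.0, 62.0), 90.0)
[ 0.4602 -0.451   0.02  ] [ 0.4606 -0.4423  0.012 ]
```

Emit:
carry_out:
  plan:
    - {"rot":[0,0,0],"xyz":[-0.015,-0.001,-0.025],"grip":255}
    - {"rot":[0,0,0],"xyz":[-0.035,-0.003,-0.05],"grip":255}
    - {"rot":[0,0,0],"xyz":[-0.065,-0.006,-0.06],"grip":255}
    - {"rot":[0,0,0],"xyz":[-0.095,-0.008,-0.06],"grip":255}
    - {"rot":[0,0,0],"xyz":[-0.125,-0.01,-0.06],"grip":255}
    - {"rot":[0,0,0],"xyz":[-0.155,-0.013,-0.06],"grip":255}
    - {"rot":[0,0,0],"xyz":[-0.185,-0.015,-0.06],"grip":255}
    - {"rot":[0,0,0],"xyz":[-0.215,-0.018,-0.06],"grip":255}

```text
clock: 24.67
tool_pos: [0.4751, -0.1508, 0.174]
eef_rot: [0.699, 0.715, -0.001, -0.002]
contact_force: [0.8, -0.1, -2.2]
opening: 0.672
finger_force: 32.2
```

Emit:
carry_out:
  plan:
    - {"rot":[0,0,0],"xyz":[-0.035,-0.003,0],"grip":255}
    - {"rot":[0,0,0],"xyz":[-0.07,-0.006,0],"grip":255}
    - {"rot":[0,0,0],"xyz":[-0.105,-0.009,0],"grip":255}
    - {"rot":[0,0,0],"xyz":[-0.14,-0.012,0],"grip":255}
    - {"rot":[0,0,0],"xyz":[-0.175,-0.015,0],"grip":255}
    - {"rot":[0,0,0],"xyz":[-0.21,-0.018,0],"grip":255}
    - {"rot":[0,0,0],"xyz":[-0.245,-0.02,0],"grip":255}
    - {"rot":[0,0,0],"xyz":[-0.27,-0.023,0],"grip":255}

```text
clock: 25.33
tool_pos: [0.4573, -0.4234, 0.1734]
eef_rot: [0.7, 0.714, -0.001, -0.001]
contact_force: [-0.0, -0.1, -1.3]
opening: 0.668
finger_force: 32.2
```

Emit:
carry_out:
  plan:
    - {"rot":[0,0,0],"xyz":[-0.015,0,0],"grip":255}
    - {"rot":[0,0,0],"xyz":[-0.017,0,0.02],"grip":255}
    - {"rot":[0,0,0],"xyz":[-0.017,0,0.04],"grip":255}
    - {"rot":[0,0,0],"xyz":[-0.017,0,0.06],"grip":255}
    - {"rot":[0,0,0],"xyz":[-0.017,0,0.08],"grip":255}
    - {"rot":[0,0,0],"xyz":[-0.017,0,0.08],"grip":255}
    - {"rot":[0,0,0],"xyz":[-0.017,0,0.08],"grip":255}
    - {"rot":[0,0,0],"xyz":[-0.017,0,0.08],"grip":255}

```text
clock: 26.0
tool_pos: [0.4596, -0.4372, 0.0955]
eef_rot: [0.699, 0.715, 0.0, -0.0]
contact_force: [0.3, 0.1, -0.5]
opening: 0.668
finger_force: 32.2
```

```bash
python3 - <<'E'
from h import *
s=r.get_state();print(s['tool_pos'],s['contact_force'],s['opening'],s['eef_rot'])
go((.459,-.437,.0275),ydir=(1,.02))
E
```

```text
[ 0.45960364 -0.43719695  0.09546649] [ 0.32977736  0.05985153 -0.48108698] 0.6676829714708825 [ 6.99310109e-01  7.14818345e-01  3.74383023e-05 -3.21237590e-04]
xyz [ 0.0002 -0.0006  0.068 ] rot [-0.0004 -0.0005  0.0019] q7 [0.69 0.7 ]
```

Emit:
carry_out:
  plan:
    - {"rot":[0,0,0],"xyz":[0,0,0.02],"grip":255}
    - {"rot":[0,0,0],"xyz":[0,0,0.04],"grip":255}
    - {"rot":[0,0,0],"xyz":[0,0,0.055],"grip":255}
    - {"rot":[0,0,0],"xyz":[0,0,0.063],"grip":255}
    - {"rot":[0,0,0],"xyz":[0,0,0.066],"grip":255}
    - {"rot":[0,0,0],"xyz":[0,0,0.068],"grip":255}
    - {"rot":[0,0,0],"xyz":[0,0,0.068],"grip":255}
    - {"rot":[0,0,0],"xyz":[0,0,0.068],"grip":255}

```text
clock: 26.67
tool_pos: [0.4603, -0.4378, 0.0287]
eef_rot: [0.699, 0.715, 0.0, 0.001]
contact_force: [-0.4, 0.5, -1.7]
opening: 0.672
finger_force: 32.2
```

Emit:
carry_out:
  plan:
    - {"rot":[0,0,0],"xyz":[0,0,0.001],"grip":255}
    - {"rot":[0,0,0],"xyz":[0,0,0.001],"grip":255}
    - {"rot":[0,0,0],"xyz":[0,0,0.001],"grip":255}
  squeeze: 5

```text
clock: 26.92
tool_pos: [0.4598, -0.4374, 0.0271]
eef_rot: [0.699, 0.715, 0.0, 0.0]
contact_force: [1.1, -0.2, -1.6]
opening: 0.682
finger_force: 5.1
```

Emit:
carry_out:
  plan:
    - {"rot":[0,0,0],"xyz":[0,0,0],"grip":60}
    - {"rot":[0,0,0],"xyz":[0,0,0],"grip":30}
    - {"rot":[0,0,0],"xyz":[0,0,0],"grip":0}
    - {"rot":[0,0,0],"xyz":[0,0,0],"grip":0}
    - {"rot":[0,0,0],"xyz":[0,0,0],"grip":0}

```text
clock: 27.33
tool_pos: [0.4597, -0.4373, 0.0268]
eef_rot: [0.699, 0.715, 0.0, 0.0]
contact_force: [0.3, -0.3, -0.2]
opening: 0.999
finger_force: 0.0
```

Emit:
carry_out:
  plan:
    - {"rot":[0,0,0],"xyz":[0,0,-0.01],"grip":0}
    - {"rot":[0,0,0],"xyz":[0,0,-0.03],"grip":0}
    - {"rot":[0,0,0],"xyz":[0,0,-0.06],"grip":0}
    - {"rot":[0,0,0],"xyz":[0,0,-0.09],"grip":0}
    - {"rot":[0,0,0],"xyz":[0,0,-0.12],"grip":0}
    - {"rot":[0,0,0],"xyz":[0,0,-0.15],"grip":0}
    - {"rot":[0,0,0],"xyz":[0,0,-0.15],"grip":0}
    - {"rot":[0,0,0],"xyz":[0,0,-0.15],"grip":0}

```text
clock: 28.0
tool_pos: [0.4606, -0.4382, 0.1794]
eef_rot: [0.699, 0.715, 0.0, 0.002]
contact_force: [-0.3, -0.2, -0.4]
opening: 1.005
finger_force: 0.0
```

Emit:
carry_out:
  plan:
    - {"rot":[0,0,0],"xyz":[0.03,0,-0.02],"grip":0}
    - {"rot":[0,0,0],"xyz":[0.07,0,-0.04],"grip":0}
    - {"rot":[0,0,0],"xyz":[0.11,0,-0.06],"grip":0}
    - {"rot":[0,0,0],"xyz":[0.15,0,-0.06],"grip":0}
    - {"rot":[0,0,0],"xyz":[0.19,0,-0.06],"grip":0}
    - {"rot":[0,0,0],"xyz":[0.23,0,-0.06],"grip":0}
    - {"rot":[0,0,0],"xyz":[0.27,0,-0.06],"grip":0}
    - {"rot":[0,0,0],"xyz":[0.3,0,-0.06],"grip":0}

```text
clock: 28.67
tool_pos: [0.4516, -0.1333, 0.2359]
eef_rot: [0.698, 0.716, -0.0, -0.002]
contact_force: [0.6, 0.5, 0.7]
opening: 1.002
finger_force: 0.0
```

Emit:
carry_out:
  plan:
    - {"rot":[0,0,0],"xyz":[0,0,0],"grip":0}
    - {"rot":[0,0,0],"xyz":[0,0,0],"grip":0}
    - {"rot":[0,0,0],"xyz":[0,0,0],"grip":0}

```text
clock: 28.92
tool_pos: [0.4526, -0.138, 0.2362]
eef_rot: [0.699, 0.715, -0.001, -0.0]
contact_force: [-0.7, 0.8, 0.2]
opening: 1.003
finger_force: 0.0
```

```bash
python3 - <<'E'
from h import *
np.set_printoptions(precision=4,suppress=True)
print(r.get_state()['tool_pos'])
T=r.snapshot("top");S=r.snapshot("side")
for n,I,b in(("top",T,(425,170,495,242)),("side",S,(280,288,360,348))):
    x0,y0,x1,y1=b; h=cv2.cvtColor(I,cv2.COLOR_RGB2HSV)[y0:y1,x0:x1]
    wood=cv2.inRange(h,(8,80,60),(25,255,255))
    c=max(cv2.findContours(wood,0,2)[0],key=cv2.contourArea); e=cv2.minEnclosingCircle(c) 
    hull=np.zeros_like(wood); cv2.fillConvexPoly(hull,cv2.convexHull(c),255)
    tin=cv2.morphologyEx(cv2.bitwise_and(hull,cv2.bitwise_not(wood)),cv2.MORPH_OPEN,np.ones((3,3)))
    t=max(cv2.findContours(cv2.morphologyEx(tin,cv2.MORPH_CLOSE,np.ones((5,5))),0,2)[0],key=cv2.contourArea)
    rr=cv2.minAreaRect(t); q=np.array(rr[0])+[x0,y0]
    print(n,"board",np.array(cv2.boundingRect(c)),"tin",rr,q,plane(n,q,.044))
    for p in cv2.boxPoints(rr): print("  ",plane(n,p+[x0,y0],.044))
print("orange",[b[1] for b in blobs(S,(5,150,90),(20,255,255),(290,200,340,290))],[b[1] for b in blobs(T,(5,150,90),(20,255,255),(380,190,405,220))])
print("bar/gate",[int(x) for x in S.astype(int).sum(2)[130:145,322]],[int(x) for x in S[172:182,322,2]])
E
```

```text
[ 0.4526 -0.138   0.2362]
top board [ 8  8 56 56] tin ((36.5, 35.5), (23.0, 39.0), 90.0) [461.5 205.5] [ 0.4571 -0.4326  0.044 ]
   [ 0.4863 -0.3811  0.044 ]
   [ 0.4889 -0.4836  0.044 ]
   [ 0.4281 -0.4839  0.044 ]
   [ 0.4253 -0.3817  0.044 ]
side board [ 9  9 63 46] tin ((39.72941207885742, 24.48235321044922), (30.985387802124023, 26.997169494628906), 85.60128784179688) [319.7294 312.4824] [ 0.4596 -0.4558  0.044 ]
   [ 0.4273 -0.4035  0.044 ]
   [ 0.4918 -0.4     0.044 ]
   [ 0.4894 -0.5041  0.044 ]
   [ 0.4301 -0.5069  0.044 ]
orange [((313.1340637207031, 254.44845581054688), (34.78226852416992, 8.94530963897705), 87.39744567871094)] []
bar/gate [302, 306, 340, 178, 74, 57, 75, 56, 55, 51, 162, 100, 61, 59, 60] [61, 59, 62, 60, 60, 124, 135, 144, 100, 75]
```

```bash
python3 -c "
from plant import r
print(r.finish_job())"
```

```text
the job is handed in; nothing more can be done
None
```

The job is handed in at about 29 s: the gate is up at its stop, the hook stands on the worktop, and the tin lies flat on the board, about 4 mm or less off its middle by the top camera.

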